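Test the blue-capped cradle spring at its marked height

ROBOT

A 6-joint arm with a two-finger parallel gripper is mounted at the origin on the work surface. World frame = base frame: x ahead of the robot, y to its left, z up, the work surface at z = 0. Lengths are in m, angles in rad, forces in N, time in s.
With the tool pointing down it reaches from about 0.275 to 0.75 m from the base axis. Payload 10.2 kg.
Tool frame: the origin (TCP) lies midway between the tips of the shut fingers; the grasp point (between the pads) lies 19 mm behind it (r.tcp_to_grasp is the z of the grasp point in the tool frame, in m); z points along the fingers, x is the direction in which the jaws open and shut, and the axes are right-handed (so a half turn about z gives the same grasp; the last joint's range is limited). The gripper opens to 88 mm and grips with 3 to 60 N. Pads are 18 mm wide; open, the fingers measure 123 mm over their backs; the gripper's body (75 mm by 187 mm) begins 45 mm behind the grasp point.
Start: joints at [-1.349, 0.313, 1.498, -0, 1.331, -0.223], TCP at [0.226, -0.474, 0.239] pointing down, gripper open.
Joint ranges: [-2.94, 2.94], [-0.97, 2.17], [0.19, 2.56], [-1.23, 4.37], [0.02, 3.11], [-2.88, 2.88]. Speed limits (rad/s): [2.39, 2.39, 3.01, 3.14, 3.14, 3.14].

INTERFACE

Orientations are given as [roll, pitch, yaw] about the fixed x, y, z axes, in that order (R = Rz(yaw) Ry(pitch) Rx(roll)).
In Python, from bench import r, cams, job, spotter gives the robot as it stands.
- The arm moves only by the tool jog_arm, never from a script. Its argument "rows" is text: rows parted by semicolons, each of 7 numbers parted by spaces: the shift along the tool's x, y, z in m, then the turn, a rotation vector about the tool's x, y, z in degrees, then the closure in counts, from 0 (fully open) to 255 (shut). In form: dx dy dz ax ay az fingers; .... A call has 1 to 12 rows; each row shifts and turns the commanded pose from where the row before left it, along the tool's axes as they then stand; what a row does not reach is not made up. A row lasts 1/8 s, in which the tool goes at most 62.5 mm and 10.7 degrees, less where a joint would pass 70% of its speed; a pose out of reach is approached as far as the arm can. A call is refused whole if a number of a shift passes 0.0625 or a number of a turn 10.7, either way. A call with a gripper value outside its range is refused whole. The fingers move at their own pace and stop on an object; "newtons" is the grip in N (left out, the last holds). Time passes only in rows, so rows that do not move let the fingers close. It gives the time, the measured TCP pose, the force and the opening at its end, in the units of the state.
- r.get_state(): the state, without advancing time (a new reading comes with each control period).
- cams.get_image(name): name is "side" or "top" or "wrist"; returns a dict with "pixels" (400x640x3 uint8, red, green, blue), "mtx" (3x3 intrinsics, pixels), "extrinsics" (4x4, takes a point from world to camera coordinates). Camera axes: x right, y up, looking along -z (the intrinsics and any distortion apply to the point x, -y, -z); pixel columns grow to the right and rows downward; lengths in m; the calibration is good to about 2 mm. A picture is of the moment at which its call begins. There is no depth.
- job.job_done(): hands the job in, once; it reports no verdict.
Trained networks look in a picture, given as the dict that the camera call returned (one of the last four; its "shot" number tells which), for a name from the list of things; names that differ only in an ending like _2 or _b are one class to them, and where a whole thing is asked for, a point or a joint stands for the part that bears it (a point fixed in the world has none). Each returns a list of dicts, best first, with "confidence" (0 to 1); they miss things now and then, are a little off and sometimes report something else, mostly with a low value. They report only what shows in the picture. A call takes as long as a camera call. They do not tell look-alikes from the thing itself.
- spotter.find_in(query, picture): "rect" ([centre column, centre row, width, height] in pixels, round what is visible of it).
- spotter.silhouettes(query, picture): "pixels" (400x640 bool, what is visible of it) and "rect" ([centre column, centre row, width, height] in pixels, round what is visible of it).
The state is a dict: "time": time; "joint_positions": joint angles; "joint_vel": joint speeds; "tau": joint torques, N m; "tcp_pos": TCP position; "tool_rot": TCP orientation; "wrist_force": force on the tool from outside, world axes, zero at the start; "ft_torque": the same for the moment, N m; "finger_gap": finger opening in m.
Only numpy, scipy, OpenCV 4.12 (cv2) and the standard library are available. Lean on these libraries where they do the work, as an engineer would, in place of code of your own. Each camera call takes 0.05 s, during which the arm holds its last target. There are 200 camera calls.

TASK

Stand the blue-capped spring upright in the middle of the tester's round plate, then press its cap straight down until its top is level with the red band on the gauge post and hold it there for two seconds so the force can be read on the dial, which should stay in the green and never run into the red. Then ease the spring back up and leave it standing, released, on the plate; leave the yellow- and black-capped springs where they are.

Things in the scene. Friction and masses are not known exactly. Their poses are not given: they have to be found in the camera images.
- blue_top (a point): Spring to test: upright steel coil between a grey round foot (44 mm diameter, 8 mm thick) and a blue round cap on top (36 mm diameter, 24 mm thick); 80 mm tall, about 100 g, standing on the bench. The cap slides down against the coil up to 40 mm (2 N preload + 0.35 N/mm) and cannot pull off: carry it by the cap. Point: centre of the cap's flat top, z up along the spring.
- yellow_top (a point): The same size and shape as the blue-capped spring but with a yellow cap and of lower stiffness, standing on the bench; to be left alone. The point is the centre of the cap's flat top, 80 mm above the bench.
- black_top (a point): The same size and shape as the blue-capped spring but with a black cap and of higher stiffness, standing on the bench; to be left alone. The point is the centre of the cap's flat top, 80 mm above the bench.
- tester: The spring tester, fixed: green base 150 mm (x) by 260 mm (y), 26 mm high, reaching 100 mm to -y and 160 mm to +y of its origin, which lies at bench height under the plate's centre. A grey dial housing 50 mm high (110 by 100 mm) is centred 100 mm to +y, a gauge post 116 mm high (18 by 12 mm) 85 mm to -y.
- plate_top (a point): Centre of the top of the tester's flat round steel plate (92 mm diameter, no rim, with a thin black ring of 54 mm diameter drawn on it), 45 mm above the bench. The plate sinks straight down under load, 1 mm per 3 N.
- mark (a point): Middle (white line) of the red band on the gauge post, 95 mm above the bench; the band is 16 mm high, 8 mm either side of this point. The top of the blue-capped spring, 125 mm above the bench when standing free on the plate, is to be pressed down to this height, about 30 mm.
- needle (a joint): Red needle of the tester's dial, which faces up: angle in rad, 0 unloaded, 0.15 rad per newton on the plate (the spring's own weight shows 1 N), growing clockwise from above. Green marks 8 to 16 N (1.2 to 2.4 rad), red marks from 19 N (2.85 rad). At the marked height the blue-capped spring reads 11 to 12 N (about 1.7 rad).
There are look-alikes about, which are no part of the job. Leave any pink or turquoise look-alike of the part that bears blue_top alone.

How it is judged:
On the way, in this order (a step that is already met when the one before it is completed fails the run):
1. the blue-capped spring stands upright on the plate (horizontal distance between blue_top and plate_top below 0.018 m and angle between blue_top's own z axis and vertical below 0.18 rad and z of blue_top in the frame of plate_top below 0.083 m and value of joint needle above 0.06 rad), for 0.2 s.
2. its top is held within the red band while the dial reads in the green (horizontal distance between blue_top and plate_top below 0.018 m and angle between blue_top's own z axis and vertical below 0.18 rad and z of blue_top in the frame of mark between -0.0085 and 0.0085 m and value of joint needle between 1.15 and 2.45 rad), for 1 s.
At the end, for the whole second after the job is handed in: The blue-capped spring stands free at its full height and at rest on the tester plate, its axis within 18 mm of the plate's centre and upright within 10 degrees, with the needle back below 3 N (horizontal distance between blue_top and plate_top below 0.018 m and angle between blue_top's own z axis and vertical below 0.18 rad and z of blue_top in the frame of plate_top between 0.076 and 0.083 m and value of joint needle below 0.45 rad and linear speed of blue below 0.02 m/s); the robot touches nothing.
It fails at once if the yellow-capped spring is moved more than 30 mm or tipped (distance of yellow_top from where it was at the start of the episode above 0.03 m or angle between yellow_top's own z axis and vertical above 0.5 rad).
It fails at once if the black-capped spring is moved more than 30 mm or tipped (distance of black_top from where it was at the start of the episode above 0.03 m or angle between black_top's own z axis and vertical above 0.5 rad).
It fails at once if the needle runs into the red (19 N or more) (value of joint needle above 2.85 rad).
It also fails if it takes over 53 s, if anything falls off the work surface, if the arm or the gripper's body presses on something with over 40 N, if the wrist force passes 120 N, or if a joint passes its speed limit or range.

## Working session

There is one attempt and no reset: what is moved stays moved. The work goes in short steps, Python scripts to look and compute and a tool call to move; the robot and the scene stay as the last step left them, time stands still between calls to the robot, and variables do not carry over. Pictures are saved under pics/ and viewed, about 8 in all and at most 12, crops included, and the job is handed in when it is done.

Besides the shell and the picture viewer there is one more tool, called after "Call:" as name(argument=value, ...) on one line, values as JSON. jog_arm: Moves the arm, as the interface text tells. Its arguments: {"type":"object","properties":{"rows":{"type":"string"},"newtons":{"type":"number"}},"required":["rows"]}

```bash
mkdir -p pics; ls; cat > h.py <<'E'
import numpy as np, cv2
from bench import r, cams, job, spotter
def ray(p,u,v):
    E=np.array(p["extrinsics"]);K=np.array(p["mtx"])
    x=np.linalg.inv(K)@[u,v,1]; d=E[:3,:3].T@np.array([x[0],-x[1],-x[2]]); c=-E[:3,:3].T@E[:3,3]
    return c,d
def at_z(p,u,v,z):
    c,d=ray(p,u,v); return c+d*(z-c[2])/d[2]
def proj(p,X):
    E=np.array(p["extrinsics"]);K=np.array(p["mtx"])
    q=E[:3,:3]@np.array(X)+E[:3,3]; q=K@[q[0],-q[1],-q[2]]; return q[:2]/q[2]
def save(p,n,crop=None,s=1):
    im=np.array(p["pixels"])[:,:,::-1]
    if crop: a,b,c,d=crop; im=im[b:d,a:c]
    cv2.imwrite("pics/"+n,cv2.resize(im,None,fx=s,fy=s,interpolation=cv2.INTER_CUBIC))
E
python3 - <<'E'
from h import *
print(r.get_state(), r.tcp_to_grasp)
a=cams.get_image("top");save(a,"top0.png")
for q in ["blue_top","tester","yellow_top","black_top"]:
    for d in spotter.find_in(q,a)[:6]: print(q,np.round(d["rect"]),round(d["confidence"],2))
b=cams.get_image("side");save(b,"side0.png")
print(a.keys())
E
```

```text
pics
{'time': 0.0, 'joint_positions': array([-1.34941524e+00,  3.13433146e-01,  1.49840499e+00, -1.83408098e-07,
        1.33100969e+00, -2.23412661e-01]), 'joint_vel': array([ 0.00134769,  0.00059176, -0.00047415, -0.0027296 ,  0.00050758,
       -0.00036397]), 'tau': array([ 2.55086064e-06, -4.02209222e+01, -2.52272701e+01,  6.94335066e-02,
        3.52828670e-02, -8.88965974e-05]), 'tcp_pos': array([ 0.22582189, -0.47368656,  0.23818178]), 'tool_rot': array([-3.14131473e+00,  1.22401483e-03, -1.12600236e+00]), 'wrist_force': array([-0.94813525,  0.16586933,  0.34500354]), 'ft_torque': array([ 0.02781989,  0.02232064, -0.02420643]), 'finger_gap': 0.08800569816857533} -0.0187
blue_top [440. 190.  14.  13.] 0.59
blue_top [401. 184.  16.  16.] 0.55
yellow_top [433. 238.  19.  11.] 0.44
dict_keys(['pixels', 'mtx', 'extrinsics', 'shot'])
```

View pics/top0.png

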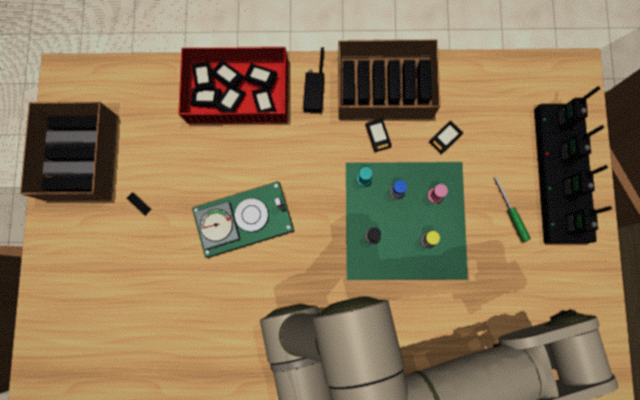

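View pics/side0.png

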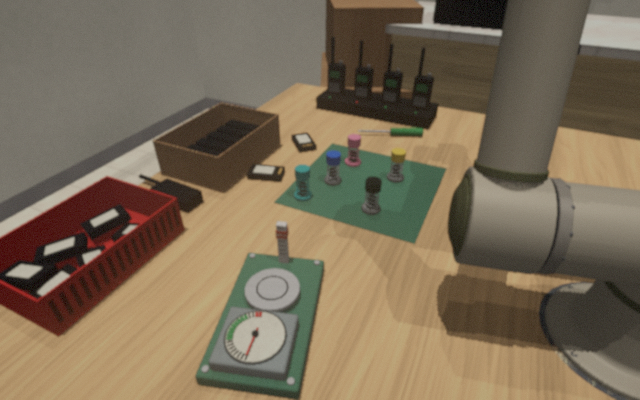

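The top view shows the blue cap at about (400,187), pink at (439,192), turquoise at (365,175), yellow at (432,239) and black at (374,235). The tester's plate is at (252,215), with the dial at (216,225) and the post at (281,205). The side view agrees.

```bash
python3 - <<'E'
from h import *
a=cams.get_image("top"); b=cams.get_image("side")
def hsvmask(p,lo,hi,roi):
    h=cv2.cvtColor(np.array(p["pixels"]),cv2.COLOR_RGB2HSV); m=cv2.inRange(h,lo,hi); z=np.zeros_like(m); x0,y0,x1,y1=roi; z[y0:y1,x0:x1]=m[y0:y1,x0:x1]; return z
for n,p,roi in (("top",a,(385,170,420,205)),("side",b,(315,140,350,190))):
    m=hsvmask(p,(105,130,50),(130,255,255),roi); x,y,w,h=cv2.boundingRect(m); v,u=np.nonzero(m); print(n,x,y,w,h,u.mean(),v.mean(),at_z(p,u.mean(),v.mean(),.07))
for n,u,v,z in (("plate",252,215,.045),("post",281,204,.116),("dial",216,225,.05),("black",374,234,.08),("yel",432,238,.08),("pink",440,191,.08),("turq",365,174,.08)): print(n,at_z(a,u,v,z).round(3))
print("side plate",at_z(b,272,290,.045).round(3))
c=-np.array(a["extrinsics"])[:3,:3].T@np.array(a["extrinsics"])[:3,3];print("cam",c)
w=cams.get_image("wrist");print("wristcam in tool",np.array(w["extrinsics"]).round(3),w["mtx"])
save(a,"top1.png",(180,160,480,290),2.6)
E
```

```text
top 393 180 14 14 399.53691275167785 186.61073825503357 [ 0.61304939 -0.22642586  0.07      ]
side 327 151 13 7 333.06944444444446 154.125 [ 0.61597006 -0.23810029  0.07      ]
plate [0.539 0.182 0.045]
post [0.558 0.094 0.116]
dial [0.511 0.28  0.05 ]
black [ 0.482 -0.153  0.08 ]
yel [ 0.47  -0.308  0.08 ]
pink [ 0.598 -0.334  0.08 ]
turq [ 0.647 -0.132  0.08 ]
side plate [0.537 0.191 0.045]
cam [ 0.35025188 -0.04281443  1.37359206]
wristcam in tool [[ 0.429 -0.903  0.001 -0.525]
 [ 0.857  0.407 -0.316  0.043]
 [ 0.285  0.137  0.949 -0.392]
 [ 0.     0.     0.     1.   ]] [[296.79517268   0.         313.69931055]
 [  0.         296.79517268 201.79532041]
 [  0.           0.           1.        ]]
```

View pics/top1.png

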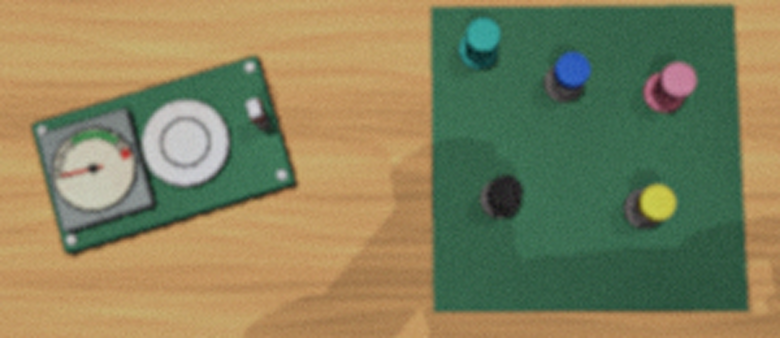

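Call:
jog_arm(rows="0 0 0 0 0 -9.2 0;0 0 0 0 0 -9.2 0;0 0 0 0 0 -9.2 0;0 0 0 0 0 -9.2 0;0 0 0 0 0 -9.2 0;0 0 0 0 0 -9.2 0;0 0 0 0 0 -9.3 0;0 0 0 0 0 0 0")

```text
time: 1.45
tcp_pos: [0.2259, -0.4739, 0.2387]
tool_rot: [-3.142, 0.0, -0.002]
wrist_force: [-0.5, -0.8, -0.1]
finger_gap: 0.088
```

Call:
jog_arm(rows="0.042 -0.025 0 0 0 0 0;0.042 -0.025 0 0 0 0 0;0.042 -0.025 0 0 0 0 0;0.042 -0.025 0 0 0 0 0;0.042 -0.025 0 0 0 0 0;0.042 -0.025 0 0 0 0 0;0.042 -0.025 0 0 0 0 0;0.042 -0.025 0 0 0 0 0;0.042 -0.025 0 0 0 0 0;0.005 -0.023 0 0 0 0 0;0 0 0 0 0 0 0;0 0 0 0 0 0 0")

```text
time: 2.95
tcp_pos: [0.6081, -0.227, 0.2391]
tool_rot: [3.141, -0.0, -0.002]
wrist_force: [-0.2, 0.4, 0.6]
finger_gap: 0.088
```

```bash
cat > m.py <<'E'
from h import *
def blob(p,lo=(105,130,50),hi=(130,255,255)):
    h=cv2.cvtColor(np.array(p["pixels"]),cv2.COLOR_RGB2HSV); m=cv2.inRange(h,lo,hi)
    n,l,s,c=cv2.connectedComponentsWithStats(m); 
    return [(s[i].tolist(),c[i].round(1).tolist(),at_z(p,*c[i],.078).round(4).tolist()) for i in range(1,n) if s[i][4]>40]
E
python3 - <<'E'
from m import *
p=cams.get_image("wrist");save(p,"w1.png")
print(blob(p)); s=r.get_state(); print(s["time"],s["tcp_pos"],s["tool_rot"])
E
```

```text
[([300, 164, 34, 36, 940], [316.4, 181.9], [0.6109, -0.2248, 0.078])]
3.0 [ 0.60811943 -0.22720361  0.23913378] [ 3.14116615e+00 -1.63171370e-04 -2.52436129e-03]
```

View pics/w1.png

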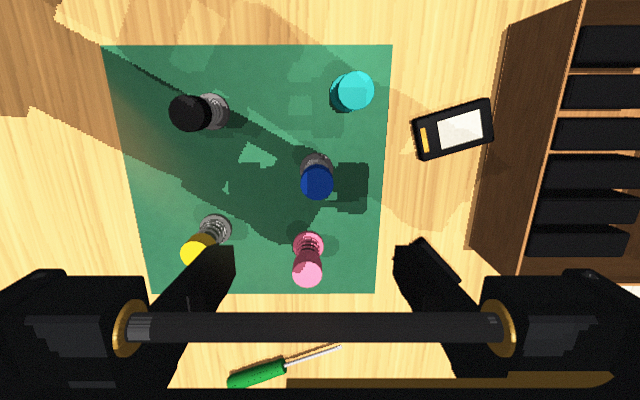

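The wrist view shows blue at (316,182), giving (0.611,-0.225). The neighbours are clear of the finger paths, so I'm going down to grasp.

Call:
jog_arm(rows="0.003 -0.0025 0.03 0 0 0 0;0 0 0.03 0 0 0 0;0 0 0.03 0 0 0 0;0 0 0.03 0 0 0 0;0 0 0.03 0 0 0 0;0 0 0.025 0 0 0 0;0 0 0.014 0 0 0 0;0 0 0 0 0 0 0;0 0 0 0 0 0 0")

```text
time: 4.12
tcp_pos: [0.6123, -0.2241, 0.0509]
tool_rot: [3.141, -0.002, -0.001]
wrist_force: [-0.1, -0.3, 0.5]
finger_gap: 0.0882
```

Call:
jog_arm(rows="0 0 0 0 0 0 100;0 0 0 0 0 0 255;0 0 0 0 0 0 255;0 0 0 0 0 0 255;0 0 0 0 0 0 255;0 0 0 0 0 0 255;0 0 0 0 0 0 255;0 0 0 0 0 0 255", newtons=30)

```text
time: 5.12
tcp_pos: [0.6119, -0.2235, 0.0497]
tool_rot: [-3.142, 0.0, -0.0]
wrist_force: [-0.9, 0.7, -0.7]
finger_gap: 0.0351
```

Call:
jog_arm(rows="0 0 -0.015 0 0 0 255;0 0 -0.03 0 0 0 255;0 0 -0.035 0 0 0 255;0 0 -0.035 0 0 0 255;0 0 -0.03 0 0 0 255;0 0 -0.015 0 0 0 255;0 0 0 0 0 0 255")

```text
time: 6.0
tcp_pos: [0.6121, -0.2236, 0.2105]
tool_rot: [3.141, -0.001, -0.0]
wrist_force: [0.4, 0.6, -1.1]
finger_gap: 0.0349
```

Call:
jog_arm(rows="-0.004 -0.02 0 0 0 0 255;-0.008 -0.046 0 0 0 0 255;-0.008 -0.046 0 0 0 0 255;-0.008 -0.046 0 0 0 0 255;-0.008 -0.046 0 0 0 0 255;-0.008 -0.046 0 0 0 0 255;-0.008 -0.046 0 0 0 0 255;-0.008 -0.046 0 0 0 0 255;-0.008 -0.046 0 0 0 0 255;-0.004 -0.02 0 0 0 -5 255;0 0 0 0 0 -6 255;0 0 0 0 0 -5.6 255")

```text
time: 7.5
tcp_pos: [0.5394, 0.1848, 0.2082]
tool_rot: [-3.141, 0.003, 0.293]
wrist_force: [0.1, -0.5, -0.7]
finger_gap: 0.0349
```

```bash
python3 - <<'E'
from m import *
p=cams.get_image("wrist");save(p,"w2.png")
s=r.get_state(); print(s["time"],s["tcp_pos"],s["tool_rot"],s["finger_gap"],s["wrist_force"])
for X in ((.54,.186,.045),): print(proj(p,X))
q=spotter.silhouettes("tester",p); print([(x["rect"],x["confidence"]) for x in q])
E
```

```text
7.55 [0.53944576 0.18461435 0.20822958] [-3.14117219e+00  2.60401383e-03  2.96871152e-01] 0.03527752358460312 [ 0.19943383  0.46238989 -1.07646532]
[315.03980104 182.69979297]
[([315.9, 139.2, 154.1, 240.6], 0.93)]
```

View pics/w2.png

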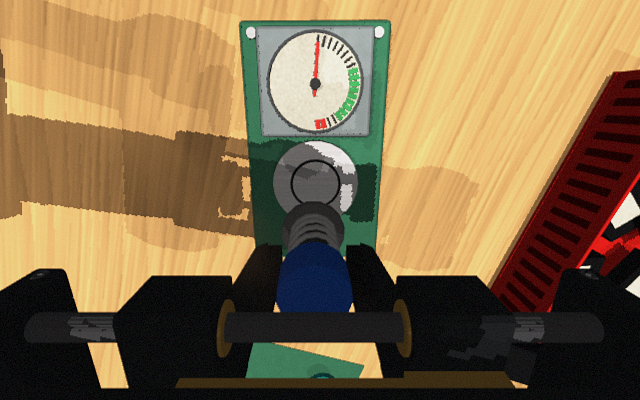

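The ring centre shows at (316,184) against a predicted (315,183), so the spring is centred over the plate. The needle is at zero, pointing at the start of the scale. I'll lower it, then look.

Call:
jog_arm(rows="0 0 0.02 0 0 0 255;0 0 0.03 0 0 0 255;0 0 0.03 0 0 0 255;0 0 0.015 0 0 0 255;0 0 0.008 0 0 0 255;0 0 0.004 0 0 0 255;0 0 0.003 0 0 0 255;0 0 0.003 0 0 0 255;0 0 0.002 0 0 0 255;0 0 0 0 0 0 255;0 0 0 0 0 0 255")

```text
time: 8.98
tcp_pos: [0.5401, 0.1845, 0.0948]
tool_rot: [3.142, -0.0, 0.289]
wrist_force: [-0.9, -0.4, -1.3]
finger_gap: 0.0351
```

```bash
python3 - <<'E'
from m import *
s=r.get_state(); print(s["time"],s["tcp_pos"],s["tool_rot"],s["finger_gap"],s["wrist_force"])
p=cams.get_image("side");save(p,"s3.png",(190,190,350,310),5); print(proj(p,(.539,.185,.045)),proj(p,(.539,.185,.125)),proj(p,(.564,.104,.095)))
E
```

```text
8.975 [0.54011843 0.18446855 0.09484327] [ 3.14155469e+00 -1.48664651e-04  2.89405566e-01] 0.03508775443918983 [-0.8596612  -0.44827477 -1.31719557]
[272.64108621 287.11624374] [269.25813324 251.84300647] [282.19614221 232.013122  ]
```

View pics/s3.png

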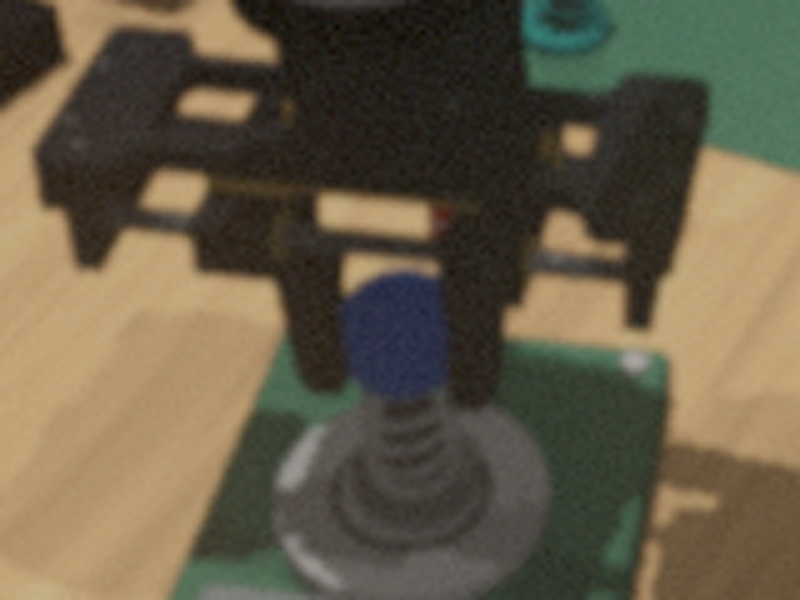

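The foot sits centred on the plate at roughly first contact, so I'll press gently, pause for step 1, then go on.

Call:
jog_arm(rows="0 0 0.001 0 0 0 255;0 0 0.001 0 0 0 255;0 0 0 0 0 0 255;0 0 0 0 0 0 255;0 0 0 0 0 0 255;0 0 0 0 0 0 255")

```text
time: 9.78
tcp_pos: [0.5401, 0.1845, 0.0928]
tool_rot: [3.142, -0.0, 0.289]
wrist_force: [-0.6, 0.2, 2.6]
finger_gap: 0.0352
```

Call:
jog_arm(rows="0 0 0.002 0 0 0 255;0 0 0.002 0 0 0 255;0 0 0.002 0 0 0 255;0 0 0.002 0 0 0 255;0 0 0.002 0 0 0 255;0 0 0.002 0 0 0 255;0 0 0.002 0 0 0 255;0 0 0.001 0 0 0 255;0 0 0 0 0 0 255;0 0 0 0 0 0 255")

```text
time: 11.02
tcp_pos: [0.54, 0.1845, 0.0779]
tool_rot: [3.142, -0.0, 0.289]
wrist_force: [-2.9, -1.5, 6.0]
finger_gap: 0.0353
```

```bash
python3 - <<'E'
from m import *
s=r.get_state(); print(s["time"],s["tcp_pos"],s["tool_rot"],s["finger_gap"],s["wrist_force"])
p=cams.get_image("wrist");q=cams.get_image("side");save(p,"w4.png",(200,0,440,320),1.8)
E
```

```text
11.025 [0.54004282 0.18448768 0.0779443 ] [ 3.14153483e+00 -1.56468113e-05  2.89488482e-01] 0.035306630569338755 [-2.91002659 -1.54603383  6.00961128]
```

View pics/w4.png

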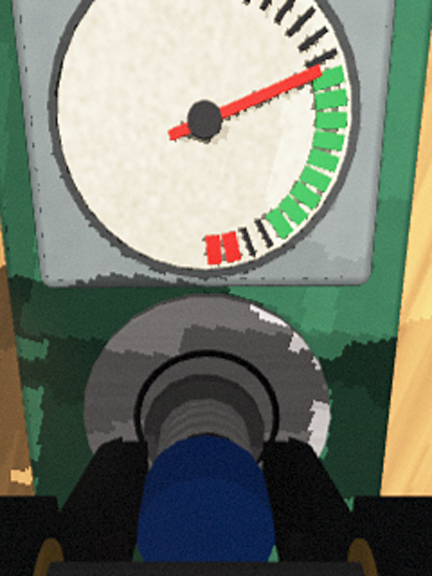

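The dial reads about 8 N at half stroke, as expected, and the foot is inside the ring. I'm pressing the remaining 13 mm and holding.

Call:
jog_arm(rows="0 0 0.002 0 0 0 255;0 0 0.002 0 0 0 255;0 0 0.002 0 0 0 255;0 0 0.002 0 0 0 255;0 0 0.002 0 0 0 255;0 0 0.002 0 0 0 255;0 0 0.001 0 0 0 255;0 0 0 0 0 0 255;0 0 0 0 0 0 255;0 0 0 0 0 0 255;0 0 0 0 0 0 255;0 0 0 0 0 0 255")

```text
time: 12.62
tcp_pos: [0.5399, 0.1844, 0.0653]
tool_rot: [3.141, 0.0, 0.29]
wrist_force: [-5.0, -1.4, 11.4]
finger_gap: 0.0353
```

```bash
python3 - <<'E'
from m import *
s=r.get_state(); print(s["time"],s["tcp_pos"],s["tool_rot"],s["finger_gap"],s["wrist_force"])
p=cams.get_image("wrist");q=cams.get_image("side")
a=np.array(p["pixels"])[0:320,200:440]; b=np.array(q["pixels"])[190:310,200:340]
b=cv2.resize(b,(373,320)); cv2.imwrite("pics/w5.png",cv2.resize(np.hstack([a,b])[:,:,::-1],None,fx=1.3,fy=1.3,interpolation=cv2.INTER_CUBIC))
E
```

```text
12.625 [0.53994834 0.1844364  0.06530678] [3.14143188e+00 1.84518703e-04 2.89571344e-01] 0.03530619601002239 [-4.95702493 -1.37851405 11.40532769]
```

View pics/w5.png

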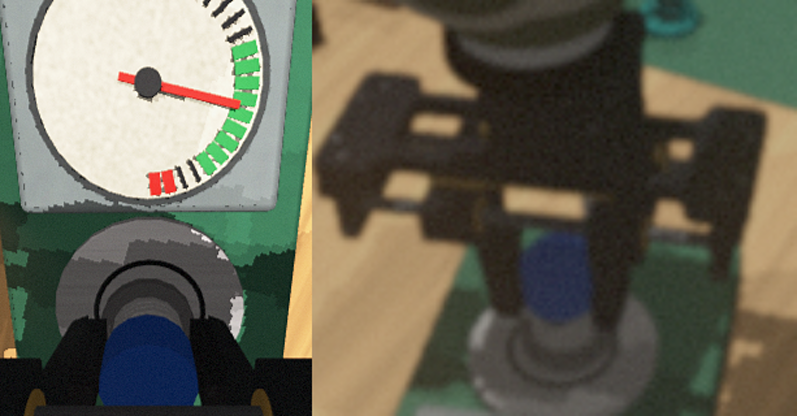

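The dial is mid-green at about 12 N, which fits the marked height. Holding for two seconds.

Call:
jog_arm(rows="0 0 0 0 0 0 255;0 0 0 0 0 0 255;0 0 0 0 0 0 255;0 0 0 0 0 0 255;0 0 0 0 0 0 255;0 0 0 0 0 0 255;0 0 0 0 0 0 255;0 0 0 0 0 0 255;0 0 0 0 0 0 255;0 0 0 0 0 0 255;0 0 0 0 0 0 255;0 0 0 0 0 0 255")

```text
time: 14.22
tcp_pos: [0.5399, 0.1844, 0.0653]
tool_rot: [3.141, 0.0, 0.29]
wrist_force: [-4.3, -1.4, 10.1]
finger_gap: 0.0351
```

Call:
jog_arm(rows="0 0 0 0 0 0 255;0 0 0 0 0 0 255;0 0 0 0 0 0 255;0 0 0 0 0 0 255;0 0 0 0 0 0 255;0 0 0 0 0 0 255;0 0 -0.002 0 0 0 255;0 0 -0.003 0 0 0 255;0 0 -0.003 0 0 0 255;0 0 -0.003 0 0 0 255;0 0 -0.003 0 0 0 255;0 0 -0.002 0 0 0 255")

```text
time: 15.72
tcp_pos: [0.54, 0.1845, 0.081]
tool_rot: [3.142, -0.0, 0.289]
wrist_force: [-1.9, -0.2, 5.7]
finger_gap: 0.0349
```

Call:
jog_arm(rows="0 0 -0.003 0 0 0 255;0 0 -0.003 0 0 0 255;0 0 -0.002 0 0 0 255;0 0 -0.002 0 0 0 255;0 0 -0.001 0 0 0 255;0 0 -0.001 0 0 0 255;0 0 0 0 0 0 255;0 0 0 0 0 0 255")

```text
time: 16.73
tcp_pos: [0.54, 0.1845, 0.0926]
tool_rot: [-3.142, 0.0, 0.289]
wrist_force: [0.1, -0.3, 2.3]
finger_gap: 0.035
```

Call:
jog_arm(rows="0 0 -0.001 0 0 0 255;0 0 -0.0005 0 0 0 255;0 0 0 0 0 0 255;0 0 0 0 0 0 255;0 0 0 0 0 0 255")

```text
time: 17.35
tcp_pos: [0.54, 0.1845, 0.0942]
tool_rot: [-3.142, 0.0, 0.289]
wrist_force: [0.2, 0.4, -0.1]
finger_gap: 0.0348
```

Call:
jog_arm(rows="0 0 0 0 0 0 150;0 0 0 0 0 0 145;0 0 0 0 0 0 140;0 0 0 0 0 0 125;0 0 0 0 0 0 100;0 0 0 0 0 0 60;0 0 0 0 0 0 20;0 0 0 0 0 0 0;0 0 0 0 0 0 0;0 0 0 0 0 0 0;0 0 0 0 0 0 0", newtons=10)

```text
time: 18.73
tcp_pos: [0.5401, 0.1845, 0.0942]
tool_rot: [3.142, -0.0, 0.289]
wrist_force: [0.0, -0.2, -0.1]
finger_gap: 0.0882
```

Call:
jog_arm(rows="0 0 -0.01 0 0 0 0;0 0 -0.02 0 0 0 0;0 0 -0.03 0 0 0 0;0 0 -0.03 0 0 0 0;0 0 -0.02 0 0 0 0;0 0 -0.01 0 0 0 0;0 0 0 0 0 0 0;0 0 0 0 0 0 0")

```text
time: 19.73
tcp_pos: [0.5397, 0.1844, 0.2134]
tool_rot: [-3.141, 0.001, 0.289]
wrist_force: [-0.7, -0.6, 0.1]
finger_gap: 0.0883
```

```bash
python3 - <<'E'
from m import *
s=r.get_state(); print(s["time"],s["tcp_pos"],s["finger_gap"],s["wrist_force"])
p=cams.get_image("wrist");q=cams.get_image("side");t=cams.get_image("top")
for n,z in (("w",p),): 
    for b in blob(z): print(n,b[0],b[1],at_z(z,*b[1],.122))
for b in blob(t): print("top",b[0],b[1],at_z(t,*b[1],.122))
a=np.array(p["pixels"])[0:320,200:440]; b=np.array(q["pixels"])[190:350,200:340]
b=cv2.resize(b,(280,320)); cv2.imwrite("pics/w6.png",cv2.resize(np.hstack([a,b])[:,:,::-1],None,fx=1.4,fy=1.4,interpolation=cv2.INTER_CUBIC))
E
```

```text
19.725 [0.53973538 0.18443319 0.21337277] 0.08830896367681924 [-0.68919061 -0.58938707  0.12198137]
w [293, 183, 42, 47, 1489] [313.2, 206.7] [0.53941059 0.18316261 0.122     ]
```

View pics/w6.png

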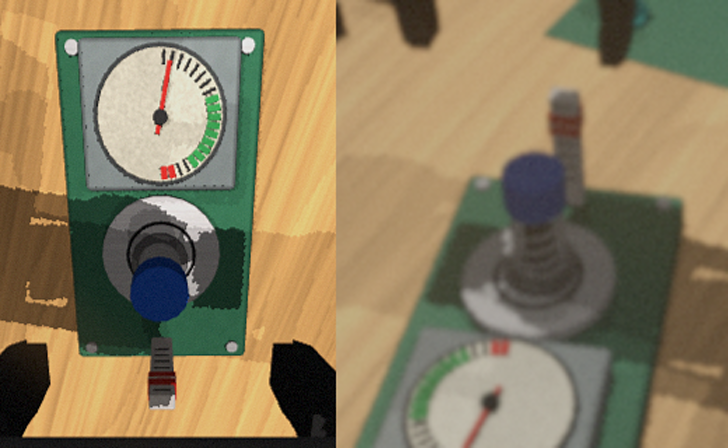

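The spring stands upright, released and centred in the ring. The needle is at about 1 N and the gripper is clear, so I'm handing in.

```bash
python3 -c "
from bench import job
print(job.job_done())"
```

```text
the job is handed in; nothing more can be done
None
```

I stood the blue-capped spring on the tester plate, pressed it to the marked height and held it there for over two seconds. I then eased it back up, released it and handed the job in at about 20 s.

- **Press:** At the hold the dial stayed in the green at about 12 N, with the wrist force at 10–11 N. I set the height from the arm's position, which puts the cap's top at about 95–96 mm. The gripper hid most of the band, so I did not check it directly against the band in a picture.
- **Side force:** The wrist force also showed about 5 N sideways during the hold. It went away when I eased the spring back up.
- **Final check:** The spring stands upright and free inside the ring, its cap within about 2–3 mm of the plate's centre. The needle shows only the spring's own weight, about 1 N. The gripper is open and well above it, touching nothing.
- **Other springs:** I kept clear of the yellow, black, pink and turquoise springs, but took no final picture to confirm their positions.
- **Failed check:** At the end the colour search in the top camera did not find the blue cap, so the final position rests on the wrist and side views.

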